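Put the capacitors away by size on the electronics bench

ROBOT

A 6-joint arm with a two-finger parallel gripper is mounted at the origin on the work surface. World frame = base frame: x ahead of the robot, y to its left, z up, the work surface at z = 0. Lengths are in m, angles in rad, forces in N, time in s.
With the tool pointing down it reaches from about 0.325 to 0.9 m from the base axis. Payload 6.1 kg.
Tool frame: the origin (TCP) lies on the front face of the gripper's body, between the roots of the fingers; the fingertips stand 70 mm ahead of it and the grasp point (between the pads) lies 51 mm ahead of it (bot.tip_extent is the distance from the TCP to the fingertips, in m); z points along the fingers, y is the line along which they close (so a half turn about z gives the same grasp; the last joint's range is limited). The gripper opens to 87 mm and grips with 3 to 60 N. Pads are 19 mm wide; open, the fingers measure 117 mm over their backs; the gripper's body (75 mm by 190 mm) begins 51 mm behind the grasp point.
Start: joints at [-0.126, 0.22, 1.526, -0, 1.395, -0.126], TCP at [0.625, -0, 0.292] pointing down, gripper open.
Joint ranges: [-2.98, 2.98], [-0.91, 2.08], [0.09, 2.57], [-1.24, 4.39], [0.2, 2.65], [-2.68, 2.68]. Speed limits (rad/s): [2.57, 2.57, 3.01, 3.14, 3.14, 3.14].

INTERFACE

Orientations are given as [roll, pitch, yaw] about the fixed x, y, z axes, in that order (R = Rz(yaw) Ry(pitch) Rx(roll)).
In Python, from bench import bot gives the robot as it stands. Calls block until the motion is done:
- bot.movep(position, orientation): joint-space move of the TCP to a pose.
- bot.move_l(position, vel=0.15, orientation=None, f_stop=None): straight line of the TCP; orientation=None keeps the orientation; vel is the mean speed in m/s. With f_stop (N) it stops when the force on the tool has changed by that much, and returns True; else False.
- bot.movej(angles): joint-space move.
- bot.grip(opening, f_grip=None): opening from 0.0 (shut) to 1.0 (fully open); f_grip is the grip in N (None keeps the last); returns when the fingers have stopped.
- bot.sleep(seconds).
- bot.ik(position, orientation): joint angles nearest the present ones, or None.
- bot.snapshot(name): name is "scene" or "side" or "wrist"; returns a dict with "pixels" (400x640x3 uint8, blue, green, red), "vertical_fov" (degrees; the focal length in pixels is half the picture's height over the tangent of half this angle, whatever the lens; pixels are square), "cx", "cy" (the principal point, pixels), "pose" (4x4, takes a point from camera to world coordinates). Camera axes: x right, y down, z forward; pixel columns grow to the right and rows downward; lengths in m; the calibration is good to about 2 mm. A picture is of the moment at which its call begins. There is no depth.
A pose or a line that the arm cannot do raises bot.Unreachable and nothing moves.
- bot.job_done(): hands the job in; it is judged then, once.
Readings, each from a call of its own:
- bot.get_time_s(): time.
- bot.get_q(): joint angles.
- bot.get_dq(): joint speeds.
- bot.get_effort(): joint torques, N m.
- bot.get_ee_pos(): TCP position.
- bot.get_tool_rot(): TCP orientation.
- bot.get_force(): force on the tool from outside, world axes, zero at the start.
- bot.get_moment(): the same for the moment, N m.
- bot.get_opening(): opening from 0.0 (shut) to 1.0 (fully open).
- bot.get_finger_force(): force on a finger pad.
Only numpy, scipy, OpenCV 4.12 (cv2) and the standard library are available. Lean on these libraries where they do the work, as an engineer would, in place of code of your own. Each camera call takes 0.05 s, during which the arm holds its last target. There are 200 camera calls.

TASK

Put the four capacitors (the upright black cans) away by size: one in each blue tray, the largest can in the largest tray, the next largest in the next largest tray, and so on down to the smallest. Set each one down gently, without dropping it, so that it stands upright on the floor of its tray; leave the transformer and the copper choke ring where they are.

Things in the scene. Friction and masses are not known exactly. Their poses are not given: they have to be found in the camera images.
- cap_xl_mid (a point): The largest of the four capacitors: a loose upright black can with a bare aluminium top, two small dark terminals on it (3 mm high) and a grey stripe down one side; 56 mm in diameter, 72 mm tall, about 250 g. This point is its centre, half-way up (36 mm above its underside); z runs up the can's axis. It starts standing on the mat.
- cap_l_mid (a point): The second largest of the four capacitors: a loose upright black can with a bare aluminium top, two small dark terminals on it (3 mm high) and a grey stripe down one side; 45 mm in diameter, 62 mm tall, about 140 g. This point is its centre, half-way up (31 mm above its underside); z runs up the can's axis. It starts standing on the mat.
- cap_m_mid (a point): The third largest of the four capacitors: a loose upright black can with a bare aluminium top, two small dark terminals on it (3 mm high) and a grey stripe down one side; 34 mm in diameter, 52 mm tall, about 70 g. This point is its centre, half-way up (26 mm above its underside); z runs up the can's axis. It starts standing on the mat.
- cap_s_mid (a point): The smallest of the four capacitors: a loose upright black can with a bare aluminium top, two small dark terminals on it (3 mm high) and a grey stripe down one side; 24 mm in diameter, 45 mm tall, about 30 g. This point is its centre, half-way up (22.5 mm above its underside); z runs up the can's axis. It starts standing on the mat.
- tray_xl: The largest of the four shallow square blue trays, fixed to the bench, open on top: 82 mm square inside, 90 mm outside, walls 4 mm thick and 10 mm high, floor 3 mm thick. The origin is the centre of its underside, on the bench; z up, x and y along its sides.
- tray_l: The second largest of the four shallow square blue trays, fixed to the bench, open on top: 69 mm square inside, 77 mm outside, walls 4 mm thick and 10 mm high, floor 3 mm thick. The origin is the centre of its underside, on the bench; z up, x and y along its sides.
- tray_m: The third largest of the four shallow square blue trays, fixed to the bench, open on top: 56 mm square inside, 64 mm outside, walls 4 mm thick and 10 mm high, floor 3 mm thick. The origin is the centre of its underside, on the bench; z up, x and y along its sides.
- tray_s: The smallest of the four shallow square blue trays, fixed to the bench, open on top: 44 mm square inside, 52 mm outside, walls 4 mm thick and 10 mm high, floor 3 mm thick. The origin is the centre of its underside, on the bench; z up, x and y along its sides.
- transformer_mid (a point): A loose mains transformer, to be left alone: a dark steel core 54 x 18 x 45 mm through a copper winding 44 mm across, with white end plates. This point is its centre, 22.5 mm above the bench; x along the core, z up.
- choke_mid (a point): A loose round choke, to be left alone: a copper-coloured ring lying flat, 60 mm outside, with a 28 mm hole, 26 mm high. This point is its centre, 13 mm above the bench; z up.

How it is judged:
By the outcome, as a careful person would: the job done as asked, in the order asked, and still so for the second after the job is handed in, with the robot touching nothing.
It also fails if it takes over 112 s, if anything falls off the work surface, if the arm or the gripper's body presses on something with over 40 N, if the wrist force passes 120 N, or if a joint passes its speed limit or range.

## Working session

There is one attempt and no reset: what is moved stays moved. The work goes in short steps, each a Python script; the robot and the scene stay as the last script left them, time stands still between calls to the robot, and variables do not carry over. Pictures are saved under pics/ and viewed, at most 14 in all, crops included, and the job is handed in when it is done.

```bash
mkdir -p pics; ls
python3 - <<'E'
from bench import bot
import cv2
for n in("scene","side","wrist"):
    s=bot.snapshot(n); cv2.imwrite(f"pics/{n}0.png",s["pixels"]); print(n,s["vertical_fov"],s["cx"],s["cy"],s["pose"].round(3).tolist() if hasattr(s["pose"],"round") else s["pose"])
E
```

```text
pics
scene 56.22457504801626 315.961514390624 203.96075126729755 [[-0.672, 0.531, -0.515, 1.034], [0.74, 0.498, -0.452, 0.442], [0.016, -0.685, -0.728, 0.785], [0.0, 0.0, 0.0, 1.0]]
side 42.75789283625211 317.54477465159465 198.21364261396366 [[0.977, -0.165, 0.135, 0.295], [-0.213, -0.707, 0.674, -1.067], [-0.016, -0.688, -0.726, 1.225], [0.0, 0.0, 0.0, 1.0]]
wrist 61.768861056101905 326.9333343115396 192.0841130200233 [[1.0, 0.001, -0.002, 0.624], [0.0, -0.953, -0.302, 0.084], [-0.003, 0.302, -0.953, 0.384], [0.0, 0.0, 0.0, 1.0]]
```

View pics/scene0.png

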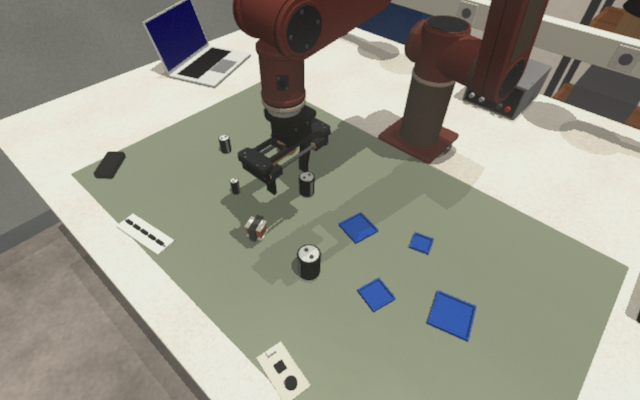

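View pics/wrist0.png

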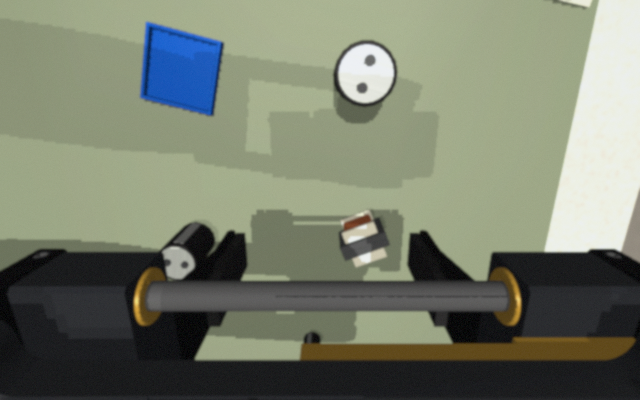

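View pics/side0.png

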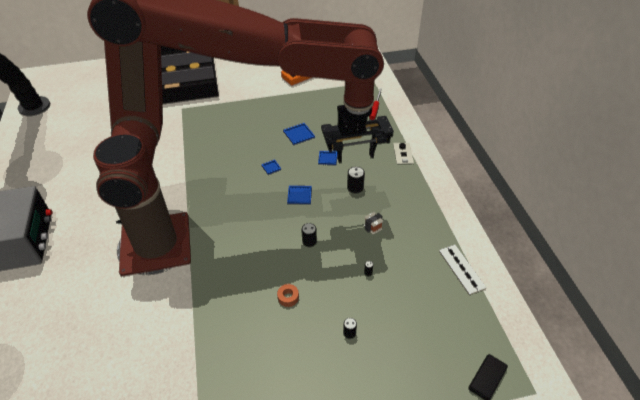

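```bash
cat > h.py <<'E'
import cv2, numpy as np
from bench import bot
def cast(s,uv,z):
    f=200/np.tan(np.radians(s["vertical_fov"])/2); P=np.array(s["pose"])
    uv=np.reshape(uv,(-1,2)).astype(float)
    d=np.c_[(uv[:,0]-s["cx"])/f,(uv[:,1]-s["cy"])/f,np.ones(len(uv))]@P[:3,:3].T
    return (P[:3,3]+d*((z-P[2,3])/d[:,2])[:,None])[:,:2]
def trays(s):
    b,g,r=[s["pixels"][...,i].astype(int) for i in range(3)]
    m=((b-r>60)&(b-g>40)).astype(np.uint8)
    for c in cv2.findContours(m,0,2)[0]:
        if cv2.contourArea(c)<60: continue
        w=cast(s,c,.009).astype(np.float32); (x,y),(a,bb),t=cv2.minAreaRect(w*1000)
        yield x,y,a,bb,t
def top(s,uv,h,r=14):
    """bright neutral blob near pixel uv, cast on height h"""
    p=s["pixels"].astype(int); u,v=uv; w=p[max(v-r,0):v+r,max(u-r,0):u+r]
    m=((w[...,1]-w[...,0]<14)&(w.max(2)>75)).astype(np.uint8)
    cs=cv2.findContours(m,0,2)[0]
    if not cs: return None
    c=max(cs,key=cv2.contourArea)+[max(u-r,0),max(v-r,0)]
    (x,y),R=cv2.minEnclosingCircle((cast(s,c,h)*1000).astype(np.float32))
    return round(x),round(y),round(2*R)
E
python3 - <<'E'
from h import *
H=dict(xl=.072,l=.062,m=.052,s=.045)
S=dict(side=dict(xl=(356,173),l=(309,228),m=(350,322),s=(368,264)),scene=dict(xl=(309,252),l=(307,176),m=(225,137),s=(235,181)))
for n in S:
    s=bot.snapshot(n)
    for t in trays(s): print(n,np.round(t))
    for k in H: print(n,k,top(s,S[n][k],H[k],16 if k=='xl' else 11))
s=bot.snapshot("side"); print("choke",cast(s,(288,292),.02),"trafo",cast(s,(373,222),.03))
i=s["pixels"][100:350,230:420]; j=bot.snapshot("scene")["pixels"][110:340,200:490]
a=np.zeros((600,800,3),np.uint8); i=cv2.resize(i,None,fx=1.8,fy=1.8,interpolation=2);j=cv2.resize(j,None,fx=1.55,fy=1.55)
a[:i.shape[0],:i.shape[1]]=i; a[:j.shape[0],345:345+j.shape[1]]=j; cv2.imwrite("pics/z1.png",a)
for n in ("side","scene"):
    p=bot.snapshot(n)["pixels"]
    for k,(u,v) in S[n].items(): print(n,k,p[v,u],p[v,u+22])
E
```

```text
side [467.  96.  73.  74.  77.]
side [396. 250.  51.  53.  17.]
side [598. 252.  64.  63.  76.]
side [525. 407.  88.  91.  15.]
side xl (658, 93, 53)
side l (460, -101, 45)
side m (501, -427, 33)
side s (603, -253, 25)
scene [527. 411.  92.  89.  15.]
scene [601. 255.  65.  64.  73.]
scene [398. 253.  54.  51.  16.]
scene [470.  99.  78.  77.  76.]
scene xl (657, 95, 59)
scene l (452, -105, 60)
scene m (508, -408, 67)
scene s (603, -246, 30)
choke [[ 0.36391029 -0.27842683]] trafo [[ 0.6627981  -0.09418078]]
side xl [ 97 103 104] [110 132 128]
side l [122 128 129] [ 82 102  96]
side m [198 210 208] [122 146 141]
side s [159 169 168] [114 138 132]
scene xl [194 205 205] [113 135 128]
scene l [143 152 151] [124 149 142]
scene m [171 181 180] [126 149 144]
scene s [192 203 203] [ 87 105 101]
```

View pics/z1.png

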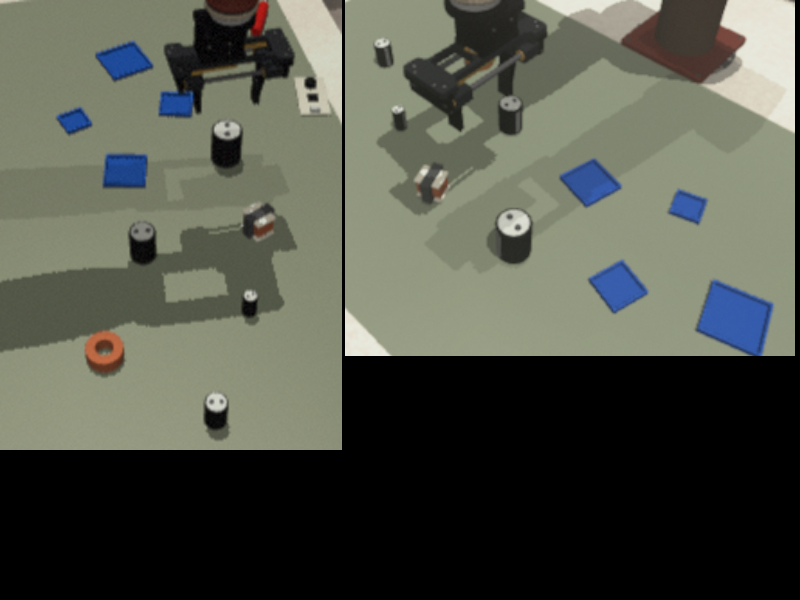

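XL, L, M and S match their known diameters, and the trays match their known sizes (side and scene views agree to about 3 mm). I'll move the largest can first.

```bash
cat >> h.py <<'E'
D=dict(xl=(.056,.042,(.658,.094),(.5265,.409),30),l=(.045,.038,(.461,-.0995),(.4685,.0975),25),
       m=(.034,.036,(.5025,-.4255),(.5995,.2535),20),s=(.024,.033,(.6035,-.250),(.397,.2515),15))
O=[np.pi,0,0]
def place(k):
    d,g,a,b,F=D[k]; z=g+.051; hi=z+.13
    bot.grip(min(1,(d+.028)/.087))
    bot.movep([*a,hi],O); 
    bot.move_l([*a,z],vel=.12); bot.grip(0,F)
    print(k,"grip mm",round(bot.get_opening()*87,1),"F",bot.get_finger_force())
    if abs(bot.get_opening()*.087-d)>.005: print("BAD GRASP"); return
    bot.move_l([*a,hi],vel=.12); bot.movep([*b,hi],O)
    print("held mm",round(bot.get_opening()*87,1))
    bot.move_l([*b,z+.013],vel=.12); bot.sleep(.3)
    hit=bot.move_l([*b,z+.001],vel=.02,f_stop=2.5); e=bot.get_ee_pos()
    print("hit",hit,"z above nominal mm",round((e[2]-z-.003)*1000,1))
    if not hit or abs(e[2]-z-.003)>.004: print("CHECK"); return
    bot.grip(min(1,(d+.028)/.087)); bot.move_l([*b,hi],vel=.12)
    print("t",bot.get_time_s())
E
python3 - <<'E'
from h import *
print(bot.get_time_s(),bot.get_tool_rot())
place("xl")
cv2.imwrite("pics/w1.png",bot.snapshot("wrist")["pixels"])
E
```

```text
0.45 [-3.14146348e+00 -1.20498023e-05  1.57087142e+00]
xl grip mm 55.5 F 30.000014542602003
held mm 55.5
hit True z above nominal mm 0.1
t 10.6167
```

View pics/w1.png

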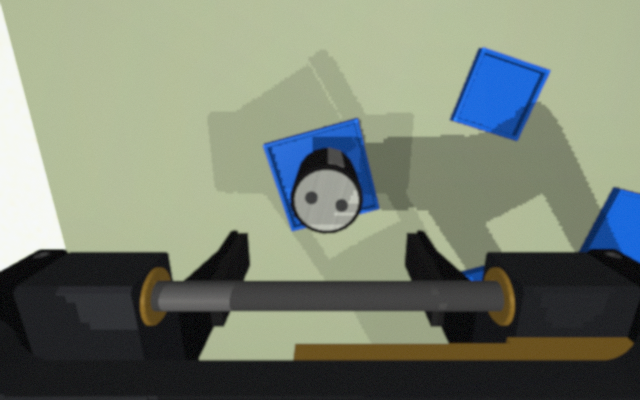

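The XL can stands in its tray: its top is at (327,200) and the tray is around (320,175). Next come the other three.

Run:
```python
from h import *
for k in("l","m","s"): place(k)
bot.movep([.62,-.15,.3],O)
cv2.imwrite("pics/side2.png",cv2.resize(bot.snapshot("side")["pixels"][90:340,220:420],None,fx=2.4,fy=2.4))
s=bot.snapshot("scene"); cv2.imwrite("pics/scene2.png",cv2.resize(s["pixels"][190:360,290:500],None,fx=3,fy=3))
print(bot.get_time_s())
```

```text
l grip mm 44.3 F 25.0000464823097
held mm 44.6
hit True z above nominal mm 0.1
t 20.875
m grip mm 33.3 F 19.999982393346727
held mm 33.0
hit True z above nominal mm 0.0
t 32.7583
s grip mm 23.7 F 14.999933196231723
held mm 23.5
hit True z above nominal mm -0.1
t 44.075
45.8833
```

View pics/side2.png

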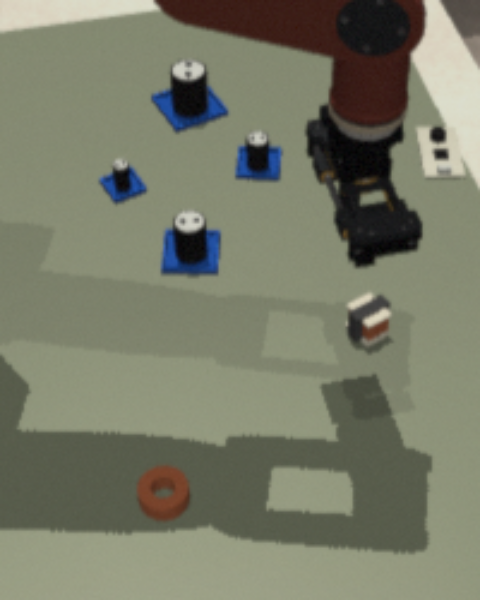

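View pics/scene2.png

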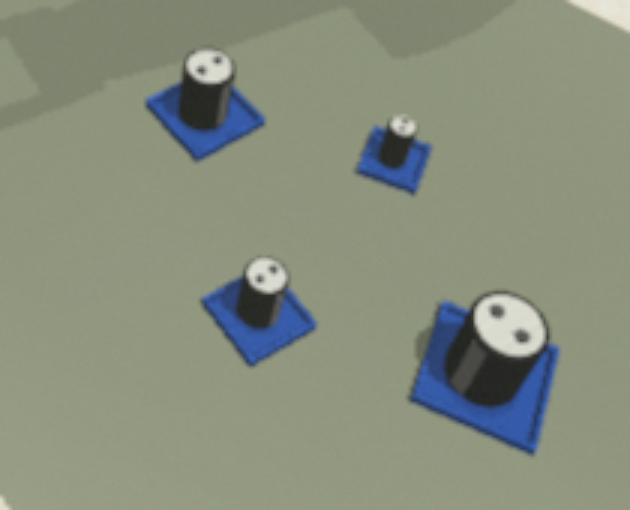

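Both views show all four cans upright and centred in the right trays (scene crop: L (208,90), S (397,140), M (263,290), XL (498,345)). The transformer and choke haven't moved, and the arm is clear of everything.

```bash
python3 -c "
from bench import bot
print(bot.job_done())"
```

```text
the job is handed in; nothing more can be done
None
```

All four capacitors stand upright in their matching trays, the transformer and choke were left where they were, and the job was handed in at about 46 s.

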